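Seat a drive in the test cradle and lock the gated slide

TASK

Plug the loose drive into the test cradle and lock it there: with the fingers, push the red knob forward along the L-shaped slot until the slide has driven the drive home against the black connector block, then push the knob sideways round the corner to the end of the short leg, and leave it there. Only push the knob, gently and without pinching it or forcing it against the slot, do not touch the drive itself, and leave the tape, memory stick and screwdriver beside the cradle where they lie.

Things in the scene. Friction and masses are not known exactly. Their poses are not given: they have to be found in the camera images.
- cradle: Drive test cradle, fixed to the bench: grey base 200 (x) x 190 (y) mm, 12 mm high. Origin under its centre at bench height; +x is the way the knob is pushed forward, +y left of that, z up. Drive bay at y = +5 to +79 mm between black guides 19.5 mm high. Aluminium gate plate with the slot at x = -78 to +22, y = -92 to -16 mm, its top 34 mm up. Nothing else on it is over 34 mm high but the knob.
- slot_corner (a point): Where the knob's axis stands at the corner of the L-shaped slot (13 mm wide), at the gate plate's top. From here the long leg runs back along the cradle's -x (the knob starts in it, 40 to 50 mm from the corner), and the short leg runs along the cradle's -y, to the right, away from the drive.
- slot_end (a point): Where the knob's axis stands at the closed end of the short leg (locked), 28 mm from the corner, at the gate plate's top; a green dot on the plate lies 16 mm beyond it.
- knob_mid (a point): Middle of the red upright knob, 54 mm above the bench. The knob is a four-lobed grip 19 mm across, from 37 to 71 mm above the bench, captive in the slot: it only moves horizontally along the slot.
- carriage (a joint): Forward travel of the slide (steel pusher bar and knob together) along the cradle's +x, m: 0 fully back, 0.050 at the forward stop. Starts at 0 to 0.010. Plain friction of about 2.5 N, no spring: stays where it is left. The pusher bar meets the drive on the way.
- knob (a joint): Sideways travel of the knob along the cradle's -y, m: 0 in the long leg, 0.028 at the end of the short leg (locked). Free only once the slide is at least 0.047 forward. Friction about 1.5 N, no spring.
- drive_front (a point): Middle of the leading edge of the light grey drive (100 x 70 x 12 mm, loose, 60 to 110 g), which lies in the bay on the base, long side along the cradle's x. It starts about 30 to 40 mm short of the connector block.
- connector_face (a point): Middle of the face, 18 mm up, of the black connector block (72 mm wide, 34 mm high) at the forward end of the bay, that the drive must meet, axes as the cradle's.
- tape: Small black roll of tape, 55 mm across, 19 mm high, loose on the bench to the right (-y) of the cradle. Bystander; origin under its centre.
- usb_stick: Blue memory stick 55 x 19 x 9 mm, loose on the bench on the robot's side of the cradle. Bystander; origin under its centre.
- screwdriver: Blue-handled screwdriver 154 mm long, 18 mm thick, loose on the bench to the left (+y) of the cradle. Bystander; origin under its centre.
Not all that is in view belongs to the job. Of the things that look like the part that bears drive_front, the middle-sized one is meant.

How it is judged:
On the way, in this order (a step that is already met when the one before it is completed fails the run):
1. the slide is pushed forward to the end of the long leg, with the drive home (value of joint carriage above 0.045 m and x of drive_front in the frame of connector_face above -0.006 m), for 0.05 s.
2. the knob is pushed sideways to the end of the short leg (value of joint carriage above 0.045 m and value of joint knob above 0.024 m), for 0.2 s.
At the end, for the whole second after the job is handed in: The slide stands at least 45 mm forward and the knob at least 24 of its 28 mm into the short leg, both at rest; the drive lies flat in the bay, its leading edge within 6 mm of the connector block (all of step 2 and x of drive_front in the frame of connector_face between -0.006 and 0.002 m and z of drive_front in the frame of cradle below 0.023 m and velocity of joint knob between -0.005 and 0.005 m/s); the robot touches nothing.
It fails at once if the robot touches the drive (contact force between any of the fingers, the arm and drive above 0.3 N).
It fails at once if the drive is lifted out of the bay (z of drive_front in the frame of cradle above 0.027 m).
It fails at once if the knob is pinched: pressed on two opposite sides at once ((contact force between the fingers and knob_c1 above 1 N and contact force between the fingers and knob_c2 above 1 N) or (contact force between the fingers and knob_c3 above 1 N and contact force between the fingers and knob_c4 above 1 N)).
It fails at once if the knob is forced or squeezed with more than 45 N (contact force between the fingers and knob above 45 N).
It fails at once if the tape, the memory stick or the screwdriver is moved more than 20 mm or lifted (distance of any of tape, usb_stick, screwdriver from where it was at the start of the episode above 0.02 m).
It also fails if it takes over 38 s, if anything falls off the work surface, if the arm or the gripper's body presses on something with over 40 N, if the wrist force passes 120 N, or if a joint passes its speed limit or range.

ROBOT

A 6-joint arm with a two-finger parallel gripper is mounted at the origin on a cart in front of the work surface, level with it; the furniture and walls round the work are solid. World frame = base frame: x ahead of the robot, y to its left, z up, the work surface at z = 0. Lengths are in m, angles in rad, forces in N, time in s.
With the tool pointing down it reaches from about 0.3 to 0.875 m from the base axis. Payload 6.4 kg.
Tool frame: the origin (TCP) lies at the very end of the fingers, on their centre line; the grasp point (between the pads) lies env.pinch_z behind it (env.pinch_z is the distance from the TCP to the grasp point, in m); x points along the fingers, y is the direction in which the jaws open and shut, and the axes are right-handed (so a half turn about x gives the same grasp; the last joint's range is limited). The gripper opens to 85 mm and grips with 20 to 120 N. Pads are 22 mm wide; open, the fingers measure 114 mm over their backs; the gripper's body (76 mm by 85 mm) begins 54 mm behind the grasp point. The pads swing forward as they close: fully open they stand 13 mm farther back than shut.
Start: joints at [-1.536, 0.181, 1.607, -0, 1.354, -0.206], TCP at [0.137, -0.558, 0.231] pointing down, gripper open.
Joint ranges: [-2.99, 2.99], [-0.89, 2.07], [0.3, 2.58], [-1.14, 4.28], [0, 2.63], [-3.12, 3.12]. Speed limits (rad/s): [2.57, 2.57, 3.01, 3.14, 3.14, 3.14].

INTERFACE

Orientations are given as a unit quaternion [w, x, y, z].
In Python, from plant import telemetry, grab_frame, camera_params, finish_job, finder, env gives the robot as it stands. The module is installed in compiled form; this text tells all that it offers.
- The arm moves only by the tool send_rows, never from a script. Its arguments are lists of equal length, an entry for each row: "gripper": the closure, from 0 (fully open) to 1 (shut); "offset": the shift along the tool's x, y, z in mm, a list of three; "rot": the turn, a rotation vector about the tool's x, y, z in rad, a list of three. In form: {"gripper": [gripper, ...], "offset": [[dx, dy, dz], ...], "rot": [[wx, wy, wz], ...]}. A call has 1 to 20 rows; each row is the pose to reach, as a shift and turn from the pose commanded when the call began, along the tool's axes at that moment; what a row does not reach only later rows make up. A row lasts 1/12 s, in which the tool goes at most 41.7 mm and 7.16 degrees, less where a joint would pass 70% of its speed; a pose out of reach is approached as far as the arm can. A call with a gripper value outside its range is refused whole. The fingers move at their own pace and stop on an object; "newtons" is the grip in N (left out, the last holds). Time passes only in rows, so rows that repeat a pose let the fingers close. It gives the time, the measured TCP pose, the force and the opening at its end, in the units of the state.
- telemetry.get_state(): the state, without advancing time (a new reading comes with each control period).
- grab_frame(name): name is "scene" or "side" or "wrist"; returns (picture, depth): 384x512x3 uint8, blue, green, red; 384x512 float32, m along the optical axis (not along the pixel's ray), 0 where there is no reading.
- camera_params(name): a dict with "fx", "fy", "cx", "cy" (pixels), "camera_from_world" (4x4, takes a point from world to camera coordinates). Camera axes: x right, y up, looking along -z (the intrinsics and any distortion apply to the point x, -y, -z); pixel columns grow to the right and rows downward; lengths in m; the calibration is good to about 2 mm. A picture is of the moment at which its call begins: read the wrist's pose just before it. camera_params takes no time and is no camera call; for the wrist camera it gives the pose at the moment of the call.
- finish_job(): hands the job in, once; it reports no verdict.
Trained networks look in the newest picture that a camera, given by its name, has taken for a name from the list of things; names that differ only in an ending like _2 or _b are one class to them, and where a whole thing is asked for, a point or a joint stands for the part that bears it (a point fixed in the world has none). Each returns a list of dicts, best first, with "p" (0 to 1); they miss things now and then, are a little off and sometimes report something else, mostly with a low value. They report only what shows in the picture. A call takes as long as a camera call. They do not tell look-alikes from the thing itself.
- finder.boxes_of(camera, thing): "position" ([column, row] in pixels, amid what is visible of it).
- finder.pinpoint(camera, thing): "position" ([column, row] in pixels: a listed point, or the origin of a listed thing).
The state is a dict: "time": time; "joints": joint angles; "qd": joint speeds; "joint_efforts": joint torques, N m; "eef_pos": TCP position; "eef_rot": TCP orientation; "contact_force": force on the tool from outside, world axes, zero at the start; "wrist_torque": the same for the moment, N m; "width": finger opening in m.
Only numpy, scipy, OpenCV 4.12 (cv2) and the standard library are available. Lean on these libraries where they do the work, as an engineer would, in place of code of your own. Each camera call takes 0.05 s, during which the arm holds its last target.

## Working session

There is one attempt and no reset: what is moved stays moved. The work goes in short steps, Python scripts to look and compute and a tool call to move; the robot and the scene stay as the last step left them, time stands still between calls to the robot, and variables do not carry over. Pictures are saved under pics/ and viewed, and the job is handed in when it is done.

Besides the shell and the picture viewer there is one more tool, called by a JSON object that holds its "fn" and its "kwargs". send_rows: Moves the arm, as the interface text tells. Its arguments: {"type":"object","properties":{"gripper":{"type":"array"},"offset":{"type":"array"},"rot":{"type":"array"},"newtons":{"type":"number"}},"required":["gripper","offset","rot"]}

```bash
mkdir -p pics; ls
cat > h.py <<'E'
import numpy as np, cv2
from plant import telemetry, grab_frame, camera_params, finish_job, finder, env
def ray(cam,px):
    p=camera_params(cam) if isinstance(cam,str) else cam
    T=np.linalg.inv(p["camera_from_world"])
    d=np.array([(px[0]-p["cx"])/p["fx"],-(px[1]-p["cy"])/p["fy"],-1.])
    return T[:3,3],T[:3,:3]@d
def at_z(cam,px,z):
    o,d=ray(cam,px); return o+d*(z-o[2])/d[2]
def at_depth(cam,px,dep):
    o,d=ray(cam,px); return o+d*dep
def proj(cam,P):
    p=camera_params(cam) if isinstance(cam,str) else cam
    c=p["camera_from_world"]@np.r_[P,1]
    return np.array([p["cx"]+p["fx"]*c[0]/-c[2],p["cy"]-p["fy"]*c[1]/-c[2]])
E
python3 - <<'E'
from h import *
np.set_printoptions(precision=4,suppress=True)
s=telemetry.get_state();print(s, env.pinch_z)
for c in ["scene","side","wrist"]:
    im,d=grab_frame(c);cv2.imwrite(f"pics/{c}0.png",im);p=camera_params(c);print(c,{k:v for k,v in p.items() if k!="camera_from_world"},np.linalg.inv(p["camera_from_world"])[:3,3])
    for t in ["cradle","slot_corner","slot_end","knob_mid","drive_front","connector_face","tape","usb_stick","screwdriver"]:
        for r in finder.pinpoint(c,t)[:4]:
            px=r["position"];u,v=int(round(px[0])),int(round(px[1]))
            dep=d[v,u] if 0<=u<512 and 0<=v<384 else 0
            print(c,t,round(r["p"],2),np.round(px,1),at_depth(c,px,dep) if dep else None)
E
```

```text
pics
{'time': 0.0, 'joints': array([-1.5363,  0.1816,  1.608 , -0.    ,  1.3538, -0.2063]), 'qd': array([ 0.0007,  0.0001,  0.0019,  0.0011, -0.0011,  0.0014]), 'joint_efforts': array([ -0.0003, -44.4869, -35.1338,  -0.0004,   0.0091,  -0.    ]), 'eef_pos': array([ 0.1371, -0.5578,  0.2304]), 'eef_rot': array([ 0.0843,  0.702 ,  0.0856, -0.7019]), 'contact_force': array([0.0518, 0.3561, 0.0353]), 'wrist_torque': array([-0.0145,  0.0323,  0.0423]), 'width': 0.08526452267443094} 0.0187
scene {'fx': 373.70833393975835, 'fy': 373.70833393975835, 'cx': 250.8604143131112, 'cy': 188.52835382272715} [ 0.2359 -0.4268  0.7063]
scene cradle 0.81 [247.4 201. ] [ 0.49   -0.0106  0.0701]
scene slot_corner 0.72 [258.  196.8] [0.5333 0.0134 0.0297]
scene slot_corner 0.4 [189.4 229. ] [0.3645 0.0306 0.0077]
scene slot_end 0.9 [268.9 203.5] [ 0.5514 -0.006   0.0135]
scene knob_mid 0.58 [247.7 204. ] [ 0.4887 -0.0141  0.0643]
scene drive_front 0.93 [184.9 136.2] [0.4866 0.3117 0.0053]
scene drive_front 0.78 [244.4 176. ] [0.5436 0.0909 0.0208]
scene drive_front 0.65 [216.3 310.7] [ 0.328  -0.1609  0.00
[... 676 characters left out ...]
.84 [269.2 188.3] [0.5405 0.0966 0.0225]
side drive_front 0.74 [233.9 154.4] [0.4845 0.3372 0.0002]
side drive_front 0.27 [232.4 184.7] [0.4435 0.1604 0.0067]
side connector_face 0.94 [284.6 184.9] [0.586  0.0927 0.0301]
side connector_face 0.32 [215.6 215.6] [0.3699 0.0325 0.0027]
side tape 0.69 [301.4 232.8] [ 0.5793 -0.0912  0.0028]
side tape 0.26 [278.1 210.8] [ 0.5315 -0.0279  0.0372]
side tape 0.16 [266.  204.6] [0.5073 0.0084 0.0351]
side usb_stick 0.66 [216.5 217.4] [ 0.3716  0.0289 -0.0013]
side screwdriver 0.55 [233.  185.8] [0.4459 0.1636 0.    ]
wrist {'fx': 299.57740568088184, 'fy': 299.57740568088184, 'cx': 256.81327332782666, 'cy': 187.29904651602317} [ 0.2179 -0.5378  0.3729]
```

Run:
```python
import cv2
a=cv2.imread("pics/scene0.png");cv2.imwrite("pics/scene0b.png",cv2.resize(a[130:270,150:340],None,fx=4,fy=4,interpolation=cv2.INTER_CUBIC))
a=cv2.imread("pics/side0.png");cv2.imwrite("pics/side0b.png",cv2.resize(a[140:260,190:330],None,fx=5,fy=5,interpolation=cv2.INTER_CUBIC)[:600])
```

```text
(no output)
```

View pics/scene0.png

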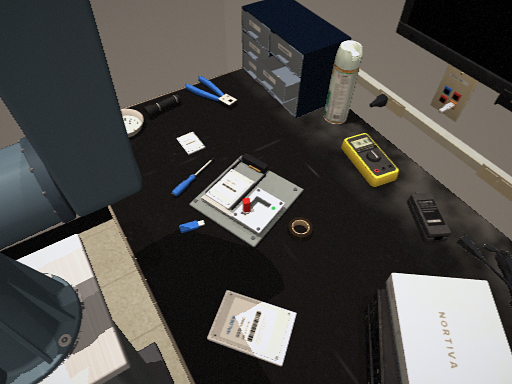

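View pics/scene0b.png

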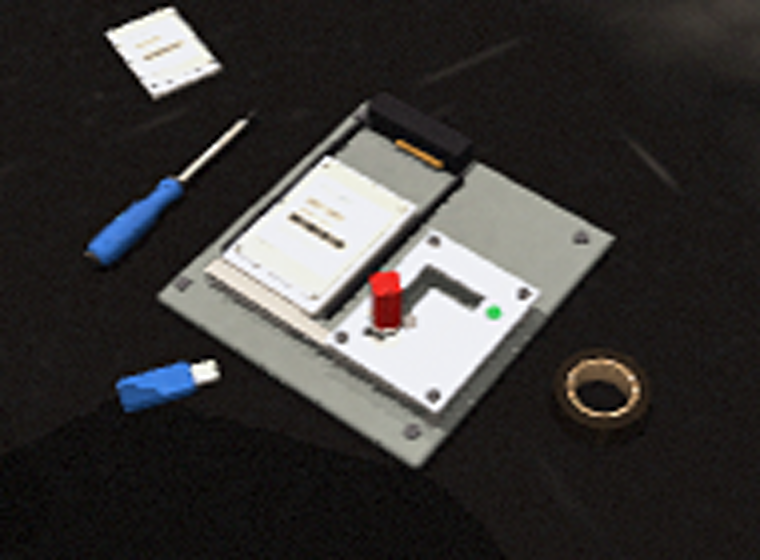

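View pics/side0b.png

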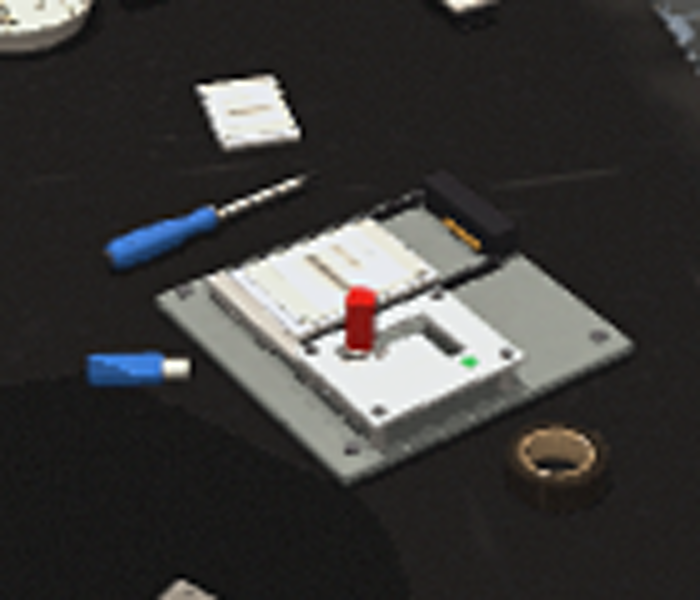

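The scene view shows the drive in the bay at about (230,190), which is the middle-sized of three. The red knob is at (247,204), the green dot at (273,208), and the connector at (255,166). The base corners are at (189,204), (254,247) and (304,189). Next I fit the cradle pose.

Run:
```python
from h import *
np.set_printoptions(precision=4,suppress=True)
P={"scene":dict(l=(189.7,203.8),b=(254.4,246.8),r=(303.7,189.3),gr=(284.6,203.3),gb=(258.8,232.8),gl=(231.5,215.5),dot=(273.4,208.2)),
"side":dict(l=(221.4,199.4),b=(259.4,236.4),r=(316.6,209),gr=(294.6,210.8),gb=(266,227.2),dot=(284,212.4))}
C=dict(l=(-.1,.095,.012),b=(-.1,-.095,.012),r=(.1,-.095,.012),gr=(.022,-.092,.034),gb=(-.078,-.092,.034),gl=(-.078,-.016,.034))
from scipy.optimize import least_squares
for cams in (["scene"],["side"],["scene","side"]):
    def tf(q,p): c,s=np.cos(q[2]),np.sin(q[2]); return np.array([q[0]+c*p[0]-s*p[1],q[1]+s*p[0]+c*p[1],p[2]])
    f=lambda q: np.concatenate([proj(c,tf(q,C[k]))-P[c][k] for c in cams for k in P[c] if k in C])
    s=least_squares(f,[.5,.05,.5],loss="soft_l1",x_scale=[.01,.01,.05]);print(cams,s.x,np.degrees(s.x[2]));print(f(s.x).reshape(-1,2).round(1).tolist())
q=s.x
def inv(w): c,sn=np.cos(q[2]),np.sin(q[2]);d=w[:2]-q[:2];return np.array([c*d[0]+sn*d[1],-sn*d[0]+c*d[1]])
for c,t,px,z in [("scene","corner",(258,196.8),.034),("side","corner",(274.8,206.4),.034),("scene","end",(268.9,203.5),.034),("side","end",(280.6,208.7),.034),
 ("scene","knob",(247.7,204),.054),("side","knob",(261.1,205.1),.054),("scene","dot",(273.4,208.2),.034),("side","dot",(284,212.4),.034),("scene","drive",(244.4,176),.024),("side","drive",(269.2,188.3),.024),("scene","conn",(254.1,162.2),.018),("side","conn",(284.6,184.9),.018),("scene","usb",(192.5,227.4),.0),("scene","tape",(298.5,229.7),0)]:
    w=at_z(c,px,z);print(c,t,w,inv(w))
```

```text
['scene'] [0.5204 0.0402 0.3696] 21.177009344743524
[[-1.2, -0.3], [-0.3, -0.2], [0.1, -0.4], [0.9, 0.1], [0.5, 0.5], [-0.1, 0.0]]
['side'] [0.5223 0.037  0.3783] 21.672153589987683
[[-0.9, 0.4], [-0.1, -0.2], [0.5, -0.2], [0.8, 1.3], [-0.4, -1.2]]
['scene', 'side'] [0.5213 0.0395 0.3716] 21.29104087136083
[[-0.7, -0.2], [0.3, -0.1], [0.5, -0.4], [1.4, 0.1], [1.1, 0.6], [0.4, 0.1], [-1.3, -0.3], [-1.0, -0.9], [-0.1, -0.5], [0.0, 0.9], [-1.3, -1.8]]
scene corner [0.5314 0.0106 0.034 ] [-0.001  -0.0306]
side corner [ 0.5292 -0.0035  0.034 ] [-0.0082 -0.0429]
scene end [ 0.5421 -0.0184  0.034 ] [-0.0016 -0.0615]
side end [ 0.5419 -0.0169  0.034 ] [-0.0013 -0.06  ]
scene knob [ 0.4927 -0.0075  0.054 ] [-0.0436 -0.0334]
side knob [ 0.4874 -0.014   0.054 ] [-0.0509 -0.0375]
scene dot [ 0.5434 -0.0346  0.034 ] [-0.0063 -0.0771]
side dot [ 0.5464 -0.0344  0.034 ] [-0.0034 -0.078 ]
scene drive [0.5421 0.0885 0.024 ] [0.0373 0.0381]
side drive [0.54   0.0947 0.024 ] [0.0375 0.0446]
scene conn [0.5898 0.12   0.018 ] [0.0931 0.0501]
side conn [0.5913 0.1087 0.018 ] [0.0904 0.0391]
scene usb [0.3737 0.0359 0.    ] [-0.1388  0.0503]
scene tape [ 0.5735 -0.0939  0.    ] [ 0.0003 -0.1433]
```

```bash
cat >> h.py <<'E'
from scipy.spatial.transform import Rotation as R
def cur():
    s=telemetry.get_state(); q=s["eef_rot"]; return np.array(s["eef_pos"]),R.from_quat([q[1],q[2],q[3],q[0]])
def move_to(pos,Rt):
    p,r=cur(); return r.inv().apply(np.array(pos)-p)*1000,(r.inv()*Rt).as_rotvec()
E
python3 - <<'E'
from h import *
np.set_printoptions(precision=4,suppress=True)
p,r=cur();print(r.as_matrix())
T=camera_params("wrist")["camera_from_world"];Ti=np.linalg.inv(T);print("cam in tool",r.inv().apply(Ti[:3,3]-p),r.inv().apply(-Ti[:3,2]))
yaw=np.radians(21.3);c,s=np.cos(yaw),np.sin(yaw)
O=np.array([.521,.0395])
w=lambda x,y:O+[c*x-s*y,s*x+c*y]
print("behind",w(-.085,-.034))
for k in range(4):
    a=yaw+k*np.pi/2 # direction of tool z
    z=np.array([np.cos(a),np.sin(a),0]);x=np.array([0,0,-1.]);y=np.cross(z,x)
    Rt=R.from_matrix(np.c_[x,y,z]);print(k,move_to([*w(-.085,-.034),.23],Rt))
for px in [(385,290),(490,290),(230,310),(300,50),(345,120)]:
    print(px,at_z("scene",px,0))
im,d=grab_frame("scene")
for px in [(400,290),(480,290),(450,340),(345,60)]: print(px,at_depth("scene",px,d[px[1],px[0]]))
E
```

```text
[[ 0.      0.2385 -0.9711]
 [ 0.     -0.9711 -0.2385]
 [-1.     -0.     -0.    ]]
cam in tool [-0.1417 -0.0007 -0.0833] [0.9469 0.0001 0.3216]
behind [ 0.4542 -0.0231]
0 (array([   1.3044, -444.3165, -435.5284]), array([3.0107, 0.    , 0.    ]))
1 (array([   1.3044, -444.3165, -435.5284]), array([1.4399, 0.    , 0.    ]))
2 (array([   1.3044, -444.3165, -435.5284]), array([-0.1309, -0.    ,  0.    ]))
3 (array([   1.3044, -444.3165, -435.5284]), array([-1.7017, -0.    ,  0.    ]))
(385, 290) [ 0.636  -0.3005  0.    ]
(490, 290) [ 0.8161 -0.4114  0.    ]
(230, 310) [ 0.3512 -0.1732  0.    ]
(300, 50) [1.0252 0.5095 0.    ]
(345, 120) [0.9118 0.1392 0.    ]
(400, 290) [ 0.2359 -0.4268  0.7063]
(480, 290) [ 0.6895 -0.4059  0.1373]
(450, 340) [ 0.5847 -0.4331  0.1361]
(345, 60) [0.8687 0.1503 0.2002]
```

View pics/wrist0.png

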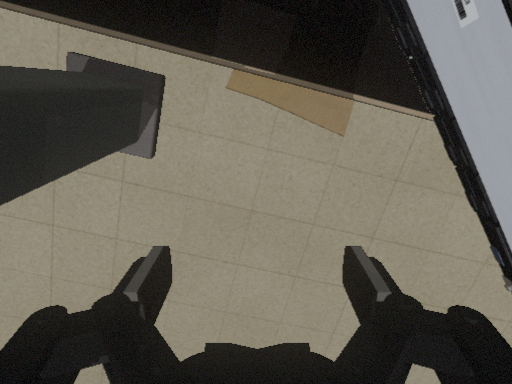

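{"fn": "send_rows", "kwargs": {"gripper": [1, 1, 1, 1, 1, 1, 1, 1, 1, 1, 1, 1, 1, 1, 1, 1, 1, 1], "offset": [[0, -35, -35], [0, -70, -70], [0, -100, -98], [0, -130, -127], [0, -160, -157], [0, -190, -186], [0, -220, -216], [0, -250, -245], [0, -280, -275], [0, -310, -304], [0, -340, -333], [0, -370, -363], [0, -400, -392], [0, -425, -417], [0, -444, -436], [0, -444, -436], [0, -444, -436], [0, -444, -436]], "rot": [[0, 0, 0], [0, 0, 0], [-0.02, 0, 0], [-0.04, 0, 0], [-0.06, 0, 0], [-0.08, 0, 0], [-0.1, 0, 0], [-0.12, 0, 0], [-0.131, 0, 0], [-0.131, 0, 0], [-0.131, 0, 0], [-0.131, 0, 0], [-0.131, 0, 0], [-0.131, 0, 0], [-0.131, 0, 0], [-0.131, 0, 0], [-0.131, 0, 0], [-0.131, 0, 0]], "newtons": 20}}

```text
time: 3.05
eef_pos: [0.4545, -0.0232, 0.2312]
eef_rot: [-0.131, -0.695, -0.131, 0.695]
contact_force: [-0.6, -0.4, 0.1]
width: 0.0001
```

Run:
```python
from h import *
np.set_printoptions(precision=4,suppress=True)
O=np.array([.521,.0395]);yaw=np.radians(21.3);c,s=np.cos(yaw),np.sin(yaw)
def inv(w): d=w[:2]-O;return np.array([c*d[0]+s*d[1],-s*d[0]+c*d[1]])
im,d=grab_frame("wrist");cv2.imwrite("pics/wrist1.png",im)
P=camera_params("wrist")
for t,z in [("slot_corner",.034),("slot_end",.034),("knob_mid",.054),("drive_front",.024),("connector_face",.018)]:
    for r in finder.pinpoint("wrist",t)[:2]:
        w=at_z(P,r["position"],z);print(t,round(r["p"],2),np.round(r["position"],1),w,inv(w))
np.savez("w1.npz",**{k:np.array(v) for k,v in P.items()})
print(telemetry.get_state()["joints"])
```

```text
slot_corner 0.73 [256.6  90. ] [0.5274 0.0055 0.034 ] [-0.0064 -0.034 ]
slot_end 0.72 [278.4  85.8] [ 0.5399 -0.0147  0.034 ] [-0.0021 -0.0573]
knob_mid 0.68 [256.6 128. ] [ 0.4922 -0.0082  0.054 ] [-0.0441 -0.034 ]
drive_front 0.93 [318.9 274. ] [ 0.3357 -0.1604  0.024 ] [-0.2452 -0.1189]
drive_front 0.85 [184.1  45. ] [0.5416 0.0935 0.024 ] [0.0388 0.0428]
connector_face 0.65 [179.9   4.8] [0.5766 0.11   0.018 ] [0.0774 0.0455]
[-0.3153 -0.0971  1.8952 -0.0001  1.3433  0.886 ]
```

View pics/wrist1.png

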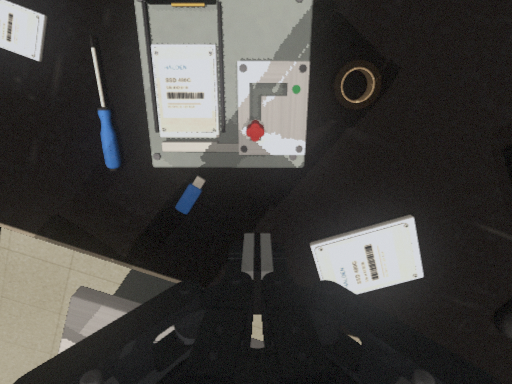

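The wrist view shows the knob at (255,131), the slot corner near (256,88), the slot end near (282,88), and the drive in the bay. The closed fingers are behind the knob and aligned with the slot. I'll descend behind the knob.

{"fn": "send_rows", "kwargs": {"gripper": [1, 1, 1, 1, 1, 1, 1, 1], "offset": [[35, 0, 0], [70, 0, 0], [105, 0, 0], [140, 0, 0], [165, 0, 0], [183, 0, 0], [183, 0, 0], [183, 0, 0]], "rot": [[0, 0, 0], [0, 0, 0], [0, 0, 0], [0, 0, 0], [0, 0, 0], [0, 0, 0], [0, 0, 0], [0, 0, 0]]}}

```text
time: 4.02
eef_pos: [0.454, -0.0236, 0.0479]
eef_rot: [-0.13, -0.694, -0.131, 0.696]
contact_force: [-0.0, 0.6, 1.2]
width: 0.0003
```

Run:
```python
from h import *
for c in ["wrist","side"]:
    im,d=grab_frame(c)
    if c=="side": im=cv2.resize(im[140:260,190:330],None,fx=5,fy=5,interpolation=cv2.INTER_CUBIC)
    cv2.imwrite(f"pics/{c}2.png",im)
print(telemetry.get_state()["time"])
```

```text
4.1167
```

View pics/wrist2.png

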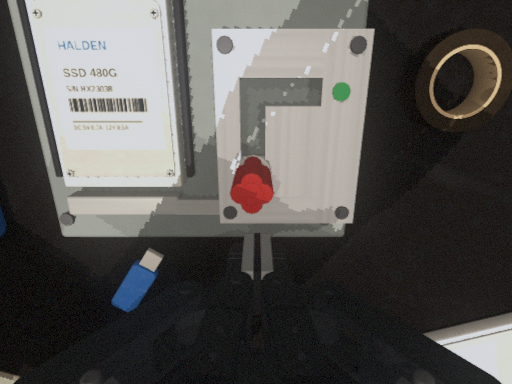

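View pics/side2.png

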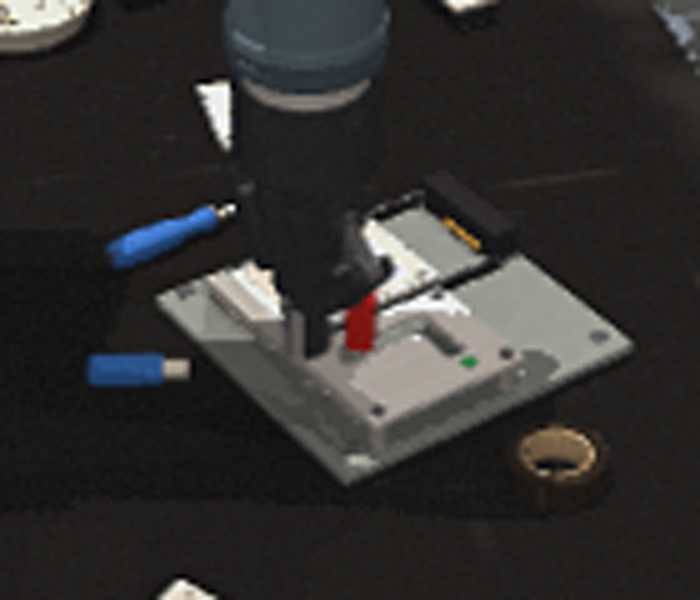

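{"fn": "send_rows", "kwargs": {"gripper": [1, 1, 1, 1, 1, 1, 1, 1, 1, 1, 1, 1, 1, 1], "offset": [[0, -2, -5], [0, -2, -10], [0, -2, -13], [0, -2, -16], [0, -2, -19], [0, -2, -22], [0, -2, -25], [0, -2, -28], [0, -2, -31], [0, -2, -34], [0, -2, -37], [0, -2, -40], [0, -2, -40], [0, -2, -40]], "rot": [[0, 0, 0], [0, 0, 0], [0, 0, 0], [0, 0, 0], [0, 0, 0], [0, 0, 0], [0, 0, 0], [0, 0, 0], [0, 0, 0], [0, 0, 0], [0, 0, 0], [0, 0, 0], [0, 0, 0], [0, 0, 0]]}}

```text
time: 5.28
eef_pos: [0.4917, -0.0066, 0.0482]
eef_rot: [0.131, 0.695, 0.131, -0.695]
contact_force: [-0.5, -1.2, -0.5]
width: -0.0002
```

Run:
```python
from h import *
im,d=grab_frame("wrist"); cv2.imwrite(f"pics/wrist3.png",im)
s=telemetry.get_state();print(s["time"],s["contact_force"],s["eef_pos"])
```

```text
5.3333 [ 0.33715099  0.12671483 -0.46426135] [ 0.49169825 -0.00668221  0.04825991]
```

View pics/wrist3.png

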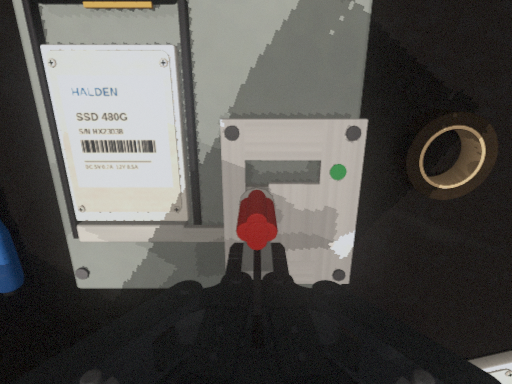

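The knob has moved to (257,232), centred on the fingers, with the pusher bar now right behind the drive. I'll keep pushing.

{"fn": "send_rows", "kwargs": {"gripper": [1, 1, 1, 1, 1, 1, 1, 1, 1], "offset": [[0, 0, -2], [0, 0, -4], [0, 0, -6], [0, 0, -8], [0, 0, -10], [0, 0, -12], [0, 0, -14], [0, 0, -15], [0, 0, -15]], "rot": [[0, 0, 0], [0, 0, 0], [0, 0, 0], [0, 0, 0], [0, 0, 0], [0, 0, 0], [0, 0, 0], [0, 0, 0], [0, 0, 0]]}}

```text
time: 6.08
eef_pos: [0.5055, -0.0013, 0.0482]
eef_rot: [0.131, 0.695, 0.131, -0.695]
contact_force: [-2.1, 0.1, -0.8]
width: 0.0002
```

Run:
```python
from h import *
im,d=grab_frame("wrist"); cv2.imwrite(f"pics/wrist4.png",im)
s=telemetry.get_state();print(s["time"],s["contact_force"],s["eef_pos"])
```

```text
6.1333 [-1.15500718 -0.40227228 -0.01135363] [ 0.50550524 -0.00129062  0.04826334]
```

View pics/wrist4.png

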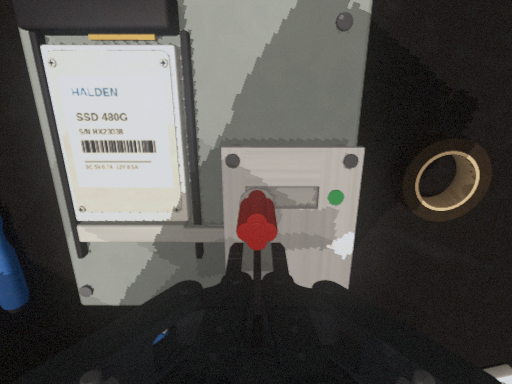

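The drive's edge is at row 45 and the connector face is at about row 34, so roughly 6 mm remain.

{"fn": "send_rows", "kwargs": {"gripper": [1, 1, 1, 1, 1], "offset": [[0, 0, -1], [0, 0, -2], [0, 0, -3], [0, 0, -4], [0, 0, -4]], "rot": [[0, 0, 0], [0, 0, 0], [0, 0, 0], [0, 0, 0], [0, 0, 0]]}}

```text
time: 6.55
eef_pos: [0.509, 0.0001, 0.0483]
eef_rot: [0.131, 0.695, 0.131, -0.695]
contact_force: [-2.3, -1.5, -0.6]
width: 0.0004
```

{"fn": "send_rows", "kwargs": {"gripper": [1, 1], "offset": [[0, 0, -1], [0, 0, -1]], "rot": [[0, 0, 0], [0, 0, 0]]}}

```text
time: 6.72
eef_pos: [0.5099, 0.0004, 0.0483]
eef_rot: [-0.131, -0.695, -0.131, 0.695]
contact_force: [-3.6, -1.9, 0.5]
width: -0.0004
```

{"fn": "send_rows", "kwargs": {"gripper": [1, 1], "offset": [[0, 0, -1], [0, 0, -1]], "rot": [[0, 0, 0], [0, 0, 0]]}}

```text
time: 6.88
eef_pos: [0.51, 0.0005, 0.0482]
eef_rot: [-0.131, -0.694, -0.131, 0.696]
contact_force: [-7.1, -3.4, 3.6]
width: 0.0
```

Run:
```python
from h import *
im,d=grab_frame("wrist"); cv2.imwrite(f"pics/wrist5.png",im)
s=telemetry.get_state();print(s["time"],s["contact_force"],s["eef_pos"])
```

```text
6.9333 [-7.10842659 -3.34956809  2.64297869] [0.50998869 0.00053337 0.04819303]
```

View pics/wrist5.png

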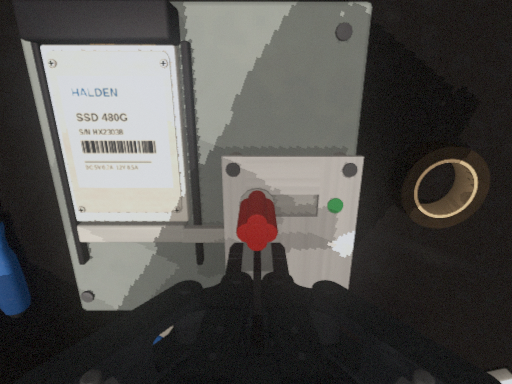

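The drive's edge now meets the connector at row 44, and the force has risen to 8 N with no motion. I'll push 1 mm more to confirm the stop.

{"fn": "send_rows", "kwargs": {"gripper": [1, 1, 1], "offset": [[0, 0, -1], [0, 0, -1], [0, 0, -1]], "rot": [[0, 0, 0], [0, 0, 0], [0, 0, 0]]}}

```text
time: 7.18
eef_pos: [0.5101, 0.0006, 0.0481]
eef_rot: [-0.131, -0.694, -0.131, 0.696]
contact_force: [-9.2, -4.3, 5.4]
width: -0.0002
```

The slide is at its stop: TCP x is −24 mm in the cradle frame, as predicted. Now I back off, go round to the drive side of the knob above the plate, and look again.

{"fn": "send_rows", "kwargs": {"gripper": [1, 1, 1, 1, 1, 1, 1, 1, 1], "offset": [[0, 0, 5], [0, 0, 12], [0, -20, 12], [0, -40, 12], [0, -40, 12], [0, -40, -8], [0, -40, -18], [0, -40, -18], [0, -40, -18]], "rot": [[0, 0, 0], [0, 0, 0], [0, 0, 0], [0, 0, 0], [0, 0, 0], [0, 0, 0], [0, 0, 0], [0, 0, 0], [0, 0, 0]]}}

```text
time: 7.93
eef_pos: [0.5145, 0.0447, 0.0484]
eef_rot: [0.131, 0.695, 0.131, -0.695]
contact_force: [-0.4, 0.2, 0.1]
width: -0.0003
```

Run:
```python
from h import *
im,d=grab_frame("wrist"); cv2.imwrite(f"pics/wrist6.png",im)
s=telemetry.get_state();print(s["time"],s["contact_force"],s["eef_pos"])
```

```text
7.9833 [ 0.03476825  0.43774435 -0.95048337] [0.51375955 0.04467012 0.04812456]
```

View pics/wrist6.png

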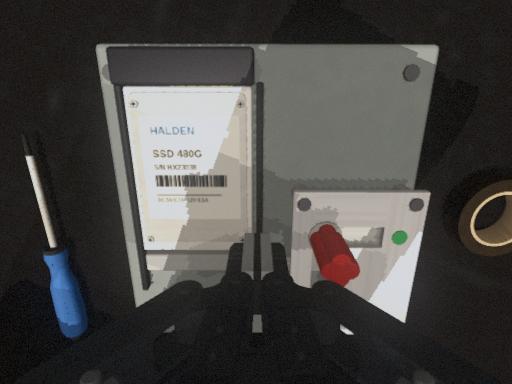

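The drive's edge is against the connector at about row 86. The knob is at (335,252) in the corner, right of the fingers and level with them, with a clear path. Now I push sideways.

{"fn": "send_rows", "kwargs": {"gripper": [1, 1, 1, 1, 1, 1, 1, 1, 1, 1, 1, 1], "offset": [[0, 5, 0], [0, 10, 0], [0, 13, 0], [0, 16, 0], [0, 19, 0], [0, 22, 0], [0, 25, 0], [0, 28, 0], [0, 31, 0], [0, 34, 0], [0, 36, 0], [0, 36, 0]], "rot": [[0, 0, 0], [0, 0, 0], [0, 0, 0], [0, 0, 0], [0, 0, 0], [0, 0, 0], [0, 0, 0], [0, 0, 0], [0, 0, 0], [0, 0, 0], [0, 0, 0], [0, 0, 0]]}}

```text
time: 8.98
eef_pos: [0.5272, 0.011, 0.0482]
eef_rot: [0.131, 0.695, 0.131, -0.695]
contact_force: [-0.6, -0.0, -0.5]
width: 0.0001
```

Run:
```python
from h import *
im,d=grab_frame("wrist"); cv2.imwrite(f"pics/wrist7.png",im)
s=telemetry.get_state();print(s["time"],s["contact_force"],s["eef_pos"])
```

```text
9.0333 [-0.54849379  0.10546357  0.13767525] [0.52726531 0.01108217 0.04827057]
```

View pics/wrist7.png

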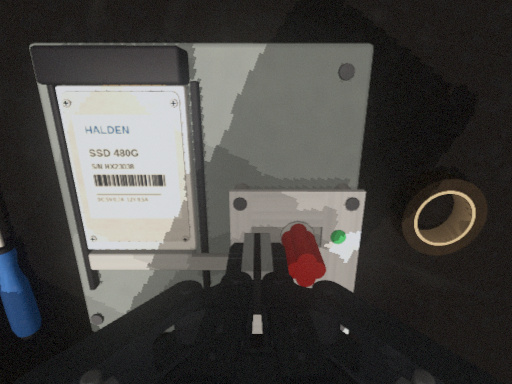

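{"fn": "send_rows", "kwargs": {"gripper": [1, 1, 1, 1, 1, 1], "offset": [[0, 2, 0], [0, 4, 0], [0, 6, 0], [0, 8, 0], [0, 9, 0], [0, 9, 0]], "rot": [[0, 0, 0], [0, 0, 0], [0, 0, 0], [0, 0, 0], [0, 0, 0], [0, 0, 0]]}}

```text
time: 9.53
eef_pos: [0.5303, 0.0031, 0.0483]
eef_rot: [-0.13, -0.695, -0.131, 0.695]
contact_force: [-0.8, 3.2, 0.7]
width: 0.0002
```

{"fn": "send_rows", "kwargs": {"gripper": [1, 1, 1], "offset": [[0, 1, 0], [0, 2, 0], [0, 2, 0]], "rot": [[0, 0, 0], [0, 0, 0], [0, 0, 0]]}}

```text
time: 9.78
eef_pos: [0.5304, 0.0027, 0.0482]
eef_rot: [-0.13, -0.695, -0.132, 0.695]
contact_force: [-2.3, 8.6, 2.6]
width: -0.0003
```

Run:
```python
from h import *
im,d=grab_frame("wrist"); cv2.imwrite(f"pics/wrist8.png",im)
s=telemetry.get_state();print(s["time"],s["contact_force"],s["eef_pos"])
```

```text
9.8333 [-1.91891238  8.97461891  3.403029  ] [0.53041943 0.00266451 0.04821267]
```

View pics/wrist8.png

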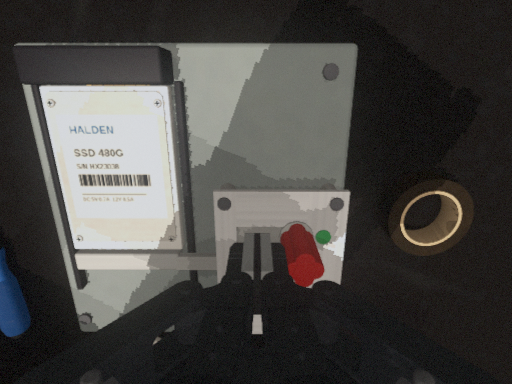

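The knob's foot at (295,229) is about 15–16 mm from the green dot at (323,237). The force rose to 9 N with no motion, so it should be at the end of the leg. I'll back off, rise, and check.

{"fn": "send_rows", "kwargs": {"gripper": [1, 1, 1, 1, 1, 1, 1, 1, 1, 1, 1], "offset": [[0, -5, 0], [0, -15, 0], [0, -15, 0], [-20, -15, 0], [-50, -15, 5], [-80, -15, 15], [-110, -15, 30], [-140, -15, 50], [-160, -15, 60], [-160, -15, 60], [-160, -15, 60]], "rot": [[0, 0, 0], [0, 0, 0], [0, 0, 0], [0, 0, 0], [0, 0, 0], [0, 0, 0], [0, 0, 0], [0, 0, 0], [0, 0, 0], [0, 0, 0], [0, 0, 0]]}}

```text
time: 10.75
eef_pos: [0.4705, -0.0072, 0.2097]
eef_rot: [0.131, 0.696, 0.13, -0.694]
contact_force: [0.4, 0.1, -1.0]
width: 0.0001
```

Run:
```python
from h import *
np.set_printoptions(precision=4,suppress=True)
O=np.array([.521,.0395]);yaw=np.radians(21.3);c,s=np.cos(yaw),np.sin(yaw)
def inv(w): d=w[:2]-O;return np.array([c*d[0]+s*d[1],-s*d[0]+c*d[1]])
im,d=grab_frame("wrist");cv2.imwrite("pics/wrist9.png",cv2.resize(im[:230,100:400],None,fx=2.6,fy=2.6))
P=camera_params("wrist")
for t,z in [("slot_corner",.034),("slot_end",.034),("knob_mid",.054),("drive_front",.024),("connector_face",.018)]:
    for r in finder.pinpoint("wrist",t)[:2]:
        w=at_z(P,r["position"],z);print(t,round(r["p"],2),np.round(r["position"],1),w,inv(w))
st=telemetry.get_state();print(st["time"],st["contact_force"],st["eef_pos"])
```

```text
slot_corner 0.82 [263.7 110.5] [0.5275 0.0086 0.034 ] [-0.0051 -0.0311]
slot_end 0.85 [289.4 108.6] [ 0.5388 -0.0152  0.034 ] [-0.0032 -0.0574]
knob_mid 0.54 [294.4 111.2] [ 0.5389 -0.0181  0.054 ] [-0.0043 -0.0602]
drive_front 0.96 [185.3  24.7] [0.5744 0.109  0.024 ] [0.075  0.0453]
drive_front 0.63 [327.8 294.6] [ 0.3401 -0.1566  0.024 ] [-0.2398 -0.117 ]
connector_face 0.78 [185.9  19.9] [0.5792 0.1112 0.018 ] [0.0802 0.0457]
11.05 [0.4312 0.1226 0.8463] [ 0.4692 -0.0064  0.2069]
```

View pics/wrist9.png

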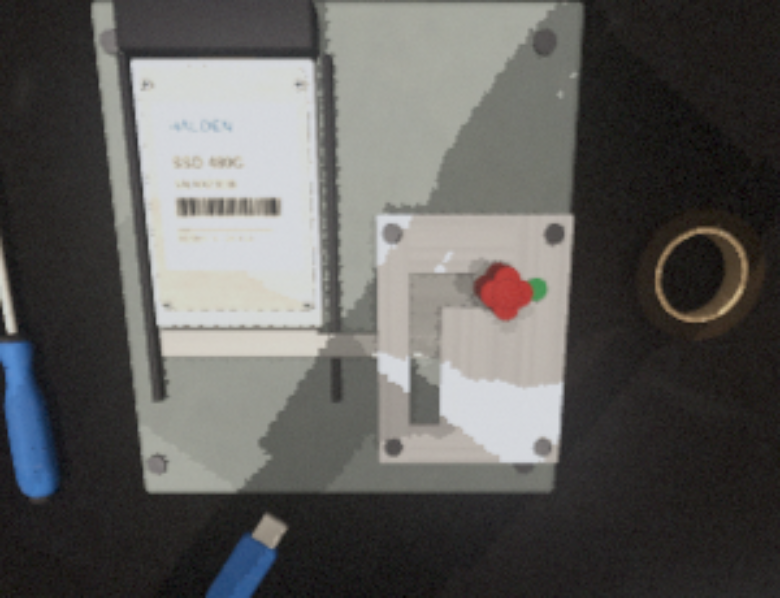

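Run:
```python
from h import *
np.set_printoptions(precision=4,suppress=True)
O=np.array([.521,.0395]);yaw=np.radians(21.3);c,s=np.cos(yaw),np.sin(yaw)
def inv(w): d=w[:2]-O;return np.array([c*d[0]+s*d[1],-s*d[0]+c*d[1]])
im,d=grab_frame("wrist");P=camera_params("wrist")
hsv=cv2.cvtColor(im,cv2.COLOR_BGR2HSV)
g=cv2.inRange(hsv,(45,100,60),(85,255,255));ys,xs=np.nonzero(g[:200]);print("dot px",xs.min(),xs.max(),ys.min(),ys.max())
for x in (xs.min(),xs.max()): print(inv(at_z(P,(x,ys.mean()),.034)))
red=(cv2.inRange(hsv,(0,150,120),(8,255,255))|cv2.inRange(hsv,(172,150,120),(180,255,255)))[:200]
m=(red>0)&(d[:200]>0);ys,xs=np.nonzero(m);W=np.array([at_depth(P,(x,y),d[y,x]) for x,y in zip(xs,ys)]);t=W[W[:,2]>.066];k=np.array([inv(w) for w in t]);print("knob top",W[:,2].max(),k.min(0),k.max(0),(k.min(0)+k.max(0))/2)
# profile along drive centreline towards connector
for x in np.arange(.062,.096,.002):
    w=np.r_[O+[c*x-s*.035,s*x+c*.035],.024];u,v=np.round(proj(P,w)).astype(int);q=at_depth(P,(u,v),d[v,u]);print(u,v,im[v,u],inv(q),q[2].round(4))
for n in ("scene","side"):
    im,_=grab_frame(n);b=im[140:230,170:320] if n=="scene" else im[160:250,200:350];cv2.imwrite(f"pics/{n}10.png",cv2.resize(b,None,fx=5,fy=5,interpolation=cv2.INTER_CUBIC))
```

```text
dot px 307 312 106 113
[-0.0044 -0.0742]
[-0.0044 -0.0793]
knob top 0.07214391147436938 [-0.0115 -0.0678] [ 0.0053 -0.0505] [-0.0031 -0.0592]
198 38 [219 215 212] [0.0624 0.0347] 0.0232
197 36 [214 215 211] [0.0644 0.0358] 0.0215
197 34 [213 215 212] [0.066  0.0355] 0.0228
197 31 [213 215 213] [0.0688 0.0356] 0.0215
197 29 [214 215 212] [0.0703 0.0352] 0.0228
197 27 [218 217 213] [0.0723 0.0353] 0.0215
197 25 [214 214 211] [0.0741 0.0353] 0.0211
197 22 [218 213 211] [0.0767 0.0352] 0.0209
196 20 [187 195 202] [0.0786 0.0361] 0.0203
196 18 [54 54 53] [0.0792 0.035 ] 0.026
196 15 [66 67 66] [0.0806 0.0337] 0.0322
196 13 [78 76 80] [0.0821 0.0335] 0.0329
196 10 [73 73 74] [0.0845 0.0333] 0.0331
196 8 [76 74 76] [0.0864 0.0335] 0.0315
196 6 [76 73 76] [0.0878 0.0331] 0.0328
196 3 [74 72 76] [0.09   0.0328] 0.0336
195 1 [68 68 70] [0.0914 0.0335] 0.0344
```

View pics/scene10.png

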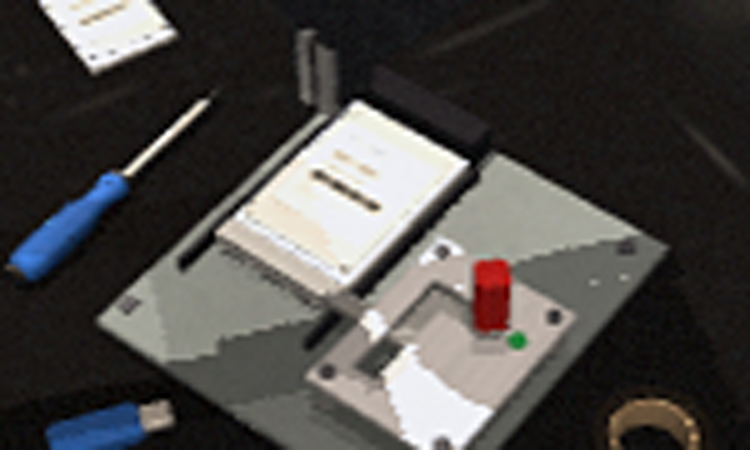

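View pics/side10.png

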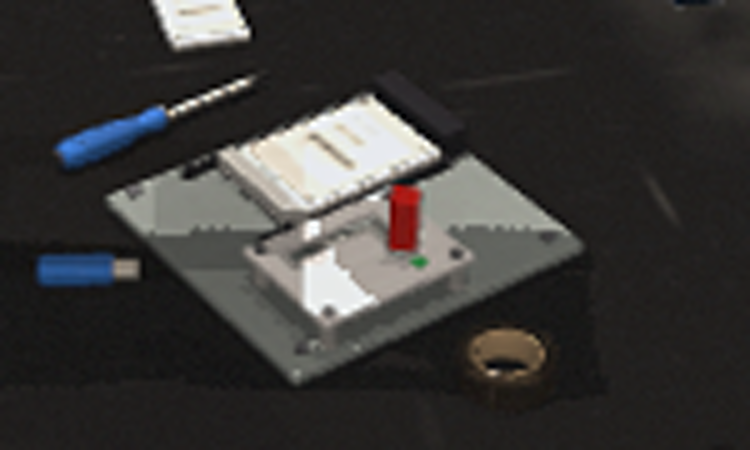

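The drive is flush with the connector, with no gap in the depth profile. The knob is at y = −59 to −60 mm, and the green dot puts the slot end at about −60 mm. The arm is clear and nothing else has moved.

```bash
python3 -c "
from h import *
print(telemetry.get_state()['qd'].round(3),finish_job())"
```

```text
the job is handed in; nothing more can be done
[-0.001 -0.005 -0.002 -0.001 -0.     0.001] None
```

The drive is plugged in and locked, and the job is handed in; no verdict is reported. I pushed the red knob forward with the shut fingers until the slide stopped. Then I went round to the drive side, pushed the knob sideways to the end of the short leg, and lifted clear.

**Forces:** The measured tool force peaked at about 11 N at the forward stop and 10 N at the end of the short leg. At both ends the force rose while the tool stopped moving.

**Last checks:**
- **Drive:** the depth profile and all three camera views show its leading edge flush with the connector block.
- **Knob:** it stands about 26 mm sideways from where it started, within about 1 mm of the slot end as judged from the green dot (the limit is 24 of 28 mm).
- **Bystanders:** the tape, memory stick and screwdriver look unmoved in the pictures; I did not measure their positions again.
- **Arm:** clear of everything and still.

**Disagreement:** the network's points for the drive edge and the connector face were 5 mm apart. The depth profile and pictures showed no gap, so I relied on those.

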